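# Clamp the cell and take a dip-gauge reading

### The job

Crank the small blue vise fully tight so that its jaw clamps the metal cell, then take the red-handled gauge rod from its rest and push it down the cell's slanting brass guide tube until its collar stops on the rim. Pull it right out again and finish holding the rod level in the gripper, its tip about 10 cm above the middle of the white tile, ready to be read; do not put it down or let go. Leave the vise tight and do not disturb the things standing round about.

Things in the scene. Friction and masses are not known exactly. Their poses are not given: they have to be found in the camera images.
- vise: blue bench vise, fixed to the desk, bed 90 x 150 x 20 mm (x, y, z), highest part (screw bearing) 86 mm high. Origin: centre of the underside. The screw runs along its y axis, 68 mm above the desk; the crank is at its +y end, the fixed jaw at its -y end. Jaws are 75 mm high.
- crank (a joint): vise crank, rad: 0 = open, 4.2 = tight (hard stop). Jaw advances 3.8 mm per rad, meets the cell near 3.1, then presses it by a sprung face; friction holds the crank (3 to 5 N at the pin turn it). In the vise's frame the pin's middle is at (0.035 cos q, 0.110, 0.068 + 0.035 sin q) m: from the +x side at 0 it goes up, over to the -x side, then down (clockwise seen from the crank end).
- crank_pin (a point): middle of the crank pin: a black, freely turning sleeve, 16 mm diameter, 41 mm long, parallel to the vise's y axis (it reaches 20.5 mm to each side of this point); the crank arm is on its inner (-y) side.
- guide_tube: brass guide tube, slanting up at 40 degrees from level, rigidly on top of the loose cell; it shifts some mm as the vise clamps. Origin: centre of the mouth (rim); z axis points out of the mouth along the bore, up and away from the robot. Outer diameter 22 mm (rim 28), bore 12 mm, 108 mm deep, flared to 18 mm at the mouth.
- gauge_grip (a point): middle of the gauge rod's red square handle (76 mm along the rod, 16 x 16 mm). The axes are the rod's: x along the rod from tip to handle, y across, z up as it lies in its rest. The rod weighs about 0.1 kg.
- gauge_collar (a point): on the rod's axis, the tip-side face of the dark collar (24 mm diameter, 8 mm thick), 46 mm from the handle's middle. This face lands on the rim of the guide tube.
- gauge_tip (a point): rounded tip of the steel stem (8 mm diameter, 100 mm from collar face to tip), 146 mm from the handle's middle. The tip points roughly towards the robot as it lies.
- rest: grey rod rest, fixed; origin on the desk below the handle's middle, x axis along the lying rod towards the handle end. Base 190 x 50 x 8 mm. Two notched posts carry the rod, axis 60 mm above the desk: one 120 mm towards the tip (27 mm wide, lips to 64 mm), one under the last 12 mm of the handle (33 mm wide, lips to 60 mm). The handle's middle is free all round.
- tile: white reading tile with a thin black cross, 60 x 60 x 5 mm, lying fixed on the desk; origin: centre of the underside.
- lens_box_b_mid (a point): bystander: small white box, 47 x 45 x 19 mm; this point is its centre.
- dropper_mid (a point): bystander: brown dropper bottle, 33 x 34 x 102 mm; this point is its centre.
- riser_mid (a point): bystander: black riser block, 50 x 50 x 26 mm; this point is its centre.
- cell: loose aluminium cell with the guide tube on top, 0.6 kg; base block 70 x 40 x 45 mm on the vise bed between the jaws (squeezed along the vise's y axis). Origin: centre of the base block's underside. Its x axis lies below the tube, towards the mouth.
- jaw_face: sprung steel face (66 x 6 x 48 mm) of the moving jaw; its axes are the vise's.
- gauge: the whole gauge rod; origin and axes as point gauge_grip.
Things that resemble listed ones, but are neither listed nor needed, are in the scene too. Several things have the shape of the tile; the one meant has the colours described above.

How it is judged:
By the outcome, as a careful person would: the job done as asked, in the order asked, and still so for the second after the job is handed in, while the arm keeps its last pose, push and grip.
It also fails if it takes over 67 s, if anything falls off the work surface, if the arm or the gripper's body presses on something with over 40 N, if the wrist force passes 120 N, or if a joint passes its speed limit or range.

### The arm

A 6-joint arm with a two-finger parallel gripper is mounted at the origin on a cart in front of the work surface, level with it; the furniture and walls round the work are solid. World frame = base frame: x ahead of the robot, y to its left, z up, the work surface at z = 0. Lengths are in m, angles in rad, forces in N, time in s.
With the tool pointing down it reaches from about 0.375 to 0.975 m from the base axis. Payload 3.8 kg.
Tool frame: the origin (TCP) lies at the very end of the fingers, on their centre line; the grasp point (between the pads) lies 19 mm behind it (bot.pinch_z is the distance from the TCP to the grasp point, in m); x points along the fingers, y is the direction in which the jaws open and shut, and the axes are right-handed (so a half turn about x gives the same grasp; the last joint's range is limited). The gripper opens to 85 mm and grips with 20 to 120 N. Pads are 22 mm wide; open, the fingers measure 114 mm over their backs; the gripper's body (76 mm by 85 mm) begins 54 mm behind the grasp point. The pads swing forward as they close: fully open they stand 13 mm farther back than shut.
Start: joints at [1.26, 0.264, 1.604, -0, 1.274, -0.037], TCP at [0.183, 0.65, 0.231] pointing down, gripper open.
Joint ranges: [-2.63, 2.63], [-0.94, 2.18], [0.31, 2.57], [-1.31, 4.45], [0, 2.66], [-2.55, 2.55]. Speed limits (rad/s): [2.57, 2.57, 3.14, 3.14, 3.14, 3.14].

### API

Orientations are given as a rotation vector (axis times angle).
In Python, from workcell import monitor, imaging, finish_job, bot gives the robot as it stands.
- The arm moves only by the tool jog_arm, never from a script. Its argument "rows" is a list of rows, each a list of 7 numbers: the shift along the tool's x, y, z in m, then the turn, a rotation vector about the tool's x, y, z in rad, then the opening in per cent of the stroke, from 0 (shut) to 100 (fully open). A call has 1 to 20 rows; each row is the pose to reach, as a shift and turn from the pose measured when the call began, along the tool's axes at that moment; what a row does not reach only later rows make up. A row lasts 1/10 s, in which the tool goes at most 50 mm and 8.59 degrees, less where a joint would pass 70% of its speed; a pose out of reach is approached as far as the arm can. A call with a gripper value outside its range is refused whole. The fingers move at their own pace and stop on an object; "force" is the grip in N (left out, the last holds). Time passes only in rows, so rows that repeat a pose let the fingers close. It gives the time, the measured TCP pose, the force and the opening at its end, in the units of the state.
- monitor.read_state(): the state, without advancing time (a new reading comes with each control period).
- imaging.read_camera(name): name is "scene" or "top" or "wrist"; returns the picture (400x640x3 uint8, blue, green, red); there is no depth.
- imaging.camera_params(name): a dict with "fx", "fy", "cx", "cy" (pixels), "T" (4x4, takes a point from camera to world coordinates); the wrist camera has in their place "T_tool_cam" (4x4, takes a point from camera to tool coordinates, whose origin is the TCP and whose axes are the tool frame's). Camera axes: x right, y down, z forward; pixel columns grow to the right and rows downward; lengths in m; the calibration is good to about 2 mm. A picture is of the moment at which its call begins: read the wrist's pose just before it. camera_params takes no time and is no camera call.
- finish_job(): hands the job in, once; it reports no verdict.
The state is a dict: "time": time; "q": joint angles; "joint_vel": joint speeds; "joint_torque": joint torques, N m; "tool_pos": TCP position; "tcp_rot": TCP orientation; "wrist_force": force on the tool from outside, world axes, zero at the start; "torque": the same for the moment, N m; "width": opening from 0.0 (shut) to 1.0 (fully open).
Only numpy, scipy, OpenCV 4.12 (cv2) and the standard library are available. Lean on these libraries where they do the work, as an engineer would, in place of code of your own. Each camera call takes 0.05 s, during which the arm holds its last target. There are 200 camera calls.

## Working session

There is one attempt and no reset: what is moved stays moved. The work goes in short steps, Python scripts to look and compute and a tool call to move; the robot and the scene stay as the last step left them, time stands still between calls to the robot, and variables do not carry over. Pictures are saved under pics/ and viewed, about 8 in all and at most 12, crops included, and the job is handed in when it is done.

Besides the shell and the picture viewer there is one more tool, called after "Request:" by a JSON object that holds its "name" and its "arguments", one argument or row to a line. jog_arm: Moves the arm, as the interface text tells. Its arguments: {"type":"object","properties":{"rows":{"type":"array","items":{"type":"array","items":{"type":"number"}}},"force":{"type":"number"}},"required":["rows"]}

```bash
mkdir -p pics; ls
cat > h.py <<'E'
import numpy as np, cv2
from workcell import monitor, imaging, finish_job, bot
from scipy.spatial.transform import Rotation as R
def pose():
    s=monitor.read_state(); T=np.eye(4); T[:3,:3]=R.from_rotvec(s['tcp_rot']).as_matrix(); T[:3,3]=s['tool_pos']; return T,s
def cam(n,T=None):
    p=imaging.camera_params(n)
    return p,(p['T'] if 'T' in p else T@np.array(p['T_tool_cam']))
def ray(p,T,u,v):
    d=np.array([(u-p['cx'])/p['fx'],(v-p['cy'])/p['fy'],1.]); T=np.array(T); return T[:3,3],T[:3,:3]@d
def onz(p,T,u,v,z):
    o,d=ray(p,T,u,v); return o+d*(z-o[2])/d[2]
def proj(p,T,X):
    c=np.linalg.inv(np.array(T))@np.append(X,1); return p['fx']*c[0]/c[2]+p['cx'],p['fy']*c[1]/c[2]+p['cy']
def tri(a,b):
    A=np.zeros((3,3));B=np.zeros(3)
    for o,d in (a,b):
        d=d/np.linalg.norm(d);M=np.eye(3)-np.outer(d,d);A+=M;B+=M@o
    X=np.linalg.solve(A,B); return X,[np.linalg.norm(np.cross(X-o,d/np.linalg.norm(d))) for o,d in (a,b)]
E
python3 - <<'E'
from h import *
for n in('scene','top'):
    im=imaging.read_camera(n); cv2.imwrite(f'pics/{n}0.png',im)
    p,T=cam(n); print(n,p['fx'],p['cx'],p['cy'],np.round(T,3).tolist())
T,s=pose(); print(s); print(T.round(3)); print(imaging.camera_params('wrist'))
E
```

```text
pics
scene 469.6145768602609 317.4547436761633 202.27330553085426 [[-0.904, -0.308, 0.298, 0.252], [-0.428, 0.661, -0.616, 0.684], [-0.007, -0.684, -0.729, 0.835], [0.0, 0.0, 0.0, 1.0]]
top 485.4381883709177 317.7415415641676 196.9014348862502 [[0.015, -0.999, 0.05, 0.488], [-1.0, -0.017, -0.023, 0.101], [0.024, -0.05, -0.998, 1.285], [0.0, 0.0, 0.0, 1.0]]
{'time': 0.1, 'q': array([ 1.26010811e+00,  2.64698405e-01,  1.60522673e+00, -1.96848314e-05,
        1.27369696e+00, -3.69039165e-02]), 'joint_vel': array([ 0.0005453 , -0.00033062, -0.00424222,  0.00159124, -0.00040567,
        0.00107974]), 'joint_torque': array([ 1.90278522e-03, -5.16699994e+01, -3.68591380e+01, -4.80451297e-05,
        6.15867626e-03,  3.53964504e-05]), 'tool_pos': array([0.18231515, 0.64923424, 0.23007843]), 'tcp_rot': array([ 0.21333697,  1.56042409, -0.21649011]), 'wrist_force': array([ 0.44404993, -0.17902149, -0.36927647]), 'torque': array([-0.01382962, -0.00813205, -0.06305685]), 'width': 0.9981235830589676}
[[-0.001  0.27   0.963  0.182]
 [-0.002  0.963 -0.27   0.649]
 [-1.    -0.002 -0.     0.23 ]
 [ 0.     0.     0.     1.   ]]
{'fx': 292.33181477567433, 'fy': 292.33181477567433, 'cx': 321.647052995114, 'cy': 203.06140140801224, 'T_tool_cam': array([[ 2.42786805e-04, -2.74850384e-01,  9.61486977e-01,
        -1.42500130e-01],
       [ 9.99999593e-01,  9.01902116e-04,  5.30577847e-06,
        -5.91893275e-04],
       [-8.68625435e-04,  9.61486585e-01,  2.74850491e-01,
        -7.02551175e-02],
       [ 0.00000000e+00,  0.00000000e+00,  0.00000000e+00,
         1.00000000e+00]])}
```

View pics/scene0.png

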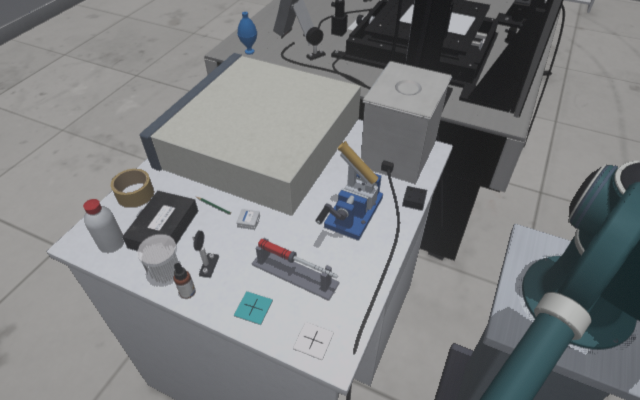

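View pics/top0.png

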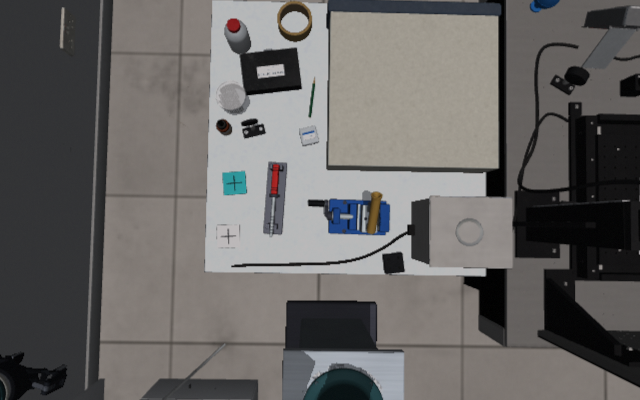

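The scene view shows the vise at about (355,210) with its crank at (325,213), the rod at (300,258) and the white tile at (314,341). In the top view the vise is at (358,216), the pin at (316,203), the rod runs from (275,165) to (272,235) and the tile is at (228,236). I'll zoom in on both.

Run:
```python
from h import *
a=cv2.imread('pics/top0.png')[150:280,210:410]; b=cv2.imread('pics/scene0.png')[130:360,225:430]
a=cv2.resize(a,None,fx=2.8,fy=2.8,interpolation=2)  # 560x364
cv2.imwrite('pics/z1.png',cv2.resize(cv2.imread('pics/top0.png')[150:280,210:410],None,fx=4,fy=4,interpolation=2))
cv2.imwrite('pics/z2.png',cv2.resize(b,None,fx=2.6,fy=2.6,interpolation=2))
t=cv2.imread('pics/top0.png'); hsv=cv2.cvtColor(t,cv2.COLOR_BGR2HSV)
p,T=cam('top')
def blob(m,z,name,box):
    M=np.zeros_like(m);u0,u1,v0,v1=box;M[v0:v1,u0:u1]=m[v0:v1,u0:u1]
    cs,_=cv2.findContours(M,0,1); c=max(cs,key=cv2.contourArea); r=cv2.minAreaRect(c)
    print(name,np.round(r[0],1),np.round(r[1],1),round(r[2],1),onz(p,T,*r[0],z).round(3)); 
    return r
blob(cv2.inRange(hsv,(105,120,50),(125,255,255)),.02,'vise',(300,420,180,260))
blob(cv2.inRange(hsv,(10,100,60),(30,255,255)),.13,'tube',(340,420,170,260))
blob(cv2.inRange(hsv,(0,150,80),(6,255,255)),.06,'grip',(250,300,150,260))
blob(cv2.inRange(hsv,(0,0,0),(180,255,50)),.068,'pin',(300,328,190,215))
for n,uv,z in [('tile',(228,236),.005),('tip',(272,235),.06),('butt',(276,164),.06),('riser',(393,263),.026),('cabinet near L',(410,228),.02)]: print(n,onz(p,T,*uv,z).round(3))
```

```text
vise [348.4 216.4] [39.7 33.5] 2.9 [ 0.501 -0.008  0.02 ]
tube [374.  212.5] [10.3 41.4] 6.7 [ 0.51 -0.06  0.13]
grip [274.7 179. ] [ 5.4 28.3] 3.4 [0.592 0.183 0.06 ]
pin [316.4 202.8] [15.2  5.5] 4.1 [0.534 0.076 0.068]
tile [0.445 0.305 0.005]
tip [0.451 0.187 0.06 ]
butt [0.631 0.18  0.06 ]
riser [ 0.382 -0.125  0.026]
cabinet near L [ 0.474 -0.17   0.02 ]
```

View pics/z1.png

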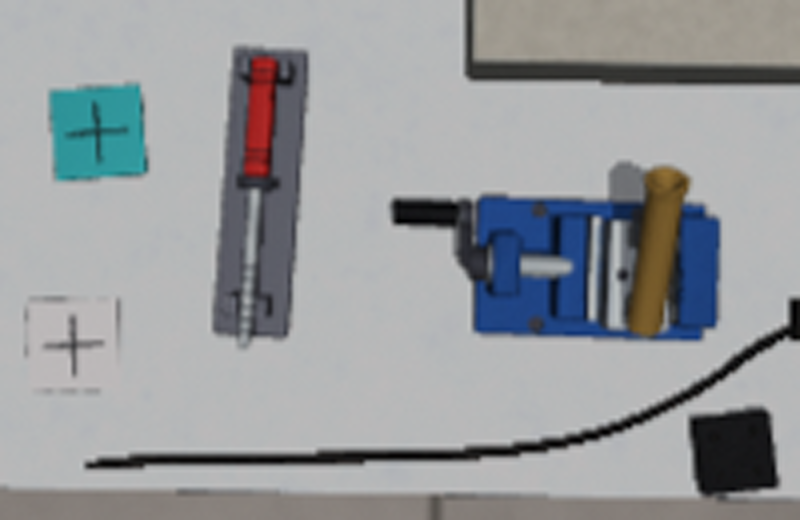

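View pics/z2.png

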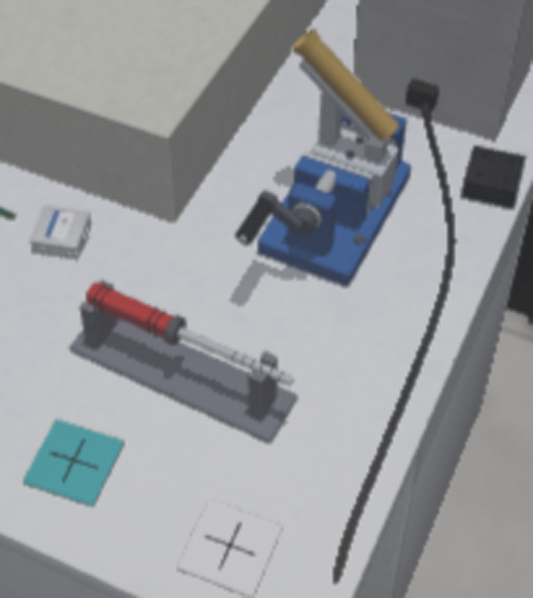

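In the zoomed top view the pin runs from (395,212) to (455,212), the tube mouth is at (668,180), the tube foot is at (648,325) and the white tile cross is at (73,345). The crank arm points to +x, so q is about 0. The beige box is nearby, so I'll get numbers for that as well.

Run:
```python
from h import *
pt,Tt=cam('top'); ps,Ts=cam('scene')
zt=lambda u,v:ray(pt,Tt,u/4+210-.4,v/4+150-.4)
zs=lambda u,v:ray(ps,Ts,u/2.6+225-.3,v/2.6+130-.3)
for n,a,b in [('pin outer end',(395,211),(243,237)),('pin inner',(455,212),(264,200)),('mouth',(667,181),(306,44)),('foot tube',(648,325),(388,130)),('rod tip',(243,344),(291,379)),('rod butt',(263,60),(95,294)),('collar',(257,181),(176,328)),('tile',(73,345),(231,545))]:
    X,e=tri(zt(*a),zs(*b)); print(n,X.round(3),np.round(e,4))
for n,a in [('box bottom corner',(170,218))]:
    o,d=zs(*a); X=o-d*o[2]/d[2]; print(n,X.round(3))
print('box top corner', tri(zt(472,75),zs(168,136)))
for n,a in [('bed SW',(474,332)),('bed NW',(478,197)),('bed SE',(703,339)),('bed NE',(703,205))]:
    o,d=zt(*a); print(n,(o+d*(.02-o[2])/d[2]).round(4))
```

```text
pin outer end [0.534 0.097 0.083] [0.0002 0.0002]
pin inner [0.533 0.06  0.091] [0.0005 0.0005]
mouth [ 0.55  -0.061  0.161] [0.0009 0.0009]
foot tube [ 0.467 -0.059  0.094] [0.0012 0.0012]
rod tip [0.45  0.191 0.058] [0. 0.]
rod butt [0.629 0.182 0.055] [0.0011 0.0011]
collar [0.552 0.184 0.056] [0.0003 0.0003]
tile [ 0.445  0.307 -0.   ] [0. 0.]
box bottom corner [0.636 0.04  0.   ]
box top corner (array([0.61860207, 0.05387193, 0.12459981]), [np.float64(0.004271351127301261), np.float64(0.004271351127300915)])
bed SW [0.4584 0.0439 0.02  ]
bed NW [0.5463 0.0425 0.02  ]
bed SE [ 0.456  -0.1056  0.02  ]
bed NE [ 0.5435 -0.1049  0.02  ]
```

```bash
cat >> h.py <<'E'
def rel(P,rot):
    """jog numbers to reach TCP P with tool rotation matrix rot"""
    T,_=pose(); d=T[:3,:3].T@(np.array(P)-T[:3,3]); w=R.from_matrix(T[:3,:3].T@rot).as_rotvec()
    return np.round(np.r_[d,w],4).tolist()
def down(yaw):  # tool x down, tool y at angle yaw from world x
    x=np.array([0,0,-1.]);y=np.array([np.cos(yaw),np.sin(yaw),0]); return np.c_[x,y,np.cross(x,y)]
E
python3 -c "
from h import *
print(rel([.532,.083,.19],down(-.0175)))"
```

```text
[0.041, -0.4505, 0.4898, 1.3145, 0.0013, 0.0018]
```

Request:
{"name": "jog_arm", "arguments": {
  "rows": [
    [0.041,-0.4505,0.4898,1.3145,0.0013,0.0018,60],
    [0.041,-0.4505,0.4898,1.3145,0.0013,0.0018,60],
    [0.041,-0.4505,0.4898,1.3145,0.0013,0.0018,60],
    [0.041,-0.4505,0.4898,1.3145,0.0013,0.0018,60],
    [0.041,-0.4505,0.4898,1.3145,0.0013,0.0018,60],
    [0.041,-0.4505,0.4898,1.3145,0.0013,0.0018,60],
    [0.041,-0.4505,0.4898,1.3145,0.0013,0.0018,60],
    [0.041,-0.4505,0.4898,1.3145,0.0013,0.0018,60],
    [0.041,-0.4505,0.4898,1.3145,0.0013,0.0018,60],
    [0.041,-0.4505,0.4898,1.3145,0.0013,0.0018,60],
    [0.041,-0.4505,0.4898,1.3145,0.0013,0.0018,60],
    [0.041,-0.4505,0.4898,1.3145,0.0013,0.0018,60],
    [0.041,-0.4505,0.4898,1.3145,0.0013,0.0018,60],
    [0.041,-0.4505,0.4898,1.3145,0.0013,0.0018,60],
    [0.041,-0.4505,0.4898,1.3145,0.0013,0.0018,60],
    [0.041,-0.4505,0.4898,1.3145,0.0013,0.0018,60],
    [0.041,-0.4505,0.4898,1.3145,0.0013,0.0018,60]
  ]
}}

```text
time: 1.8
tool_pos: [0.5312, 0.0843, 0.1898]
tcp_rot: [1.221, 1.202, -1.221]
wrist_force: [-0.4, -0.4, 0.8]
width: 0.598
```

Run:
```python
from h import *
T,s=pose(); print(s['time'],s['tool_pos'],s['width'],s['wrist_force'])
im=imaging.read_camera('wrist'); np.save('w1.npy',T); cv2.imwrite('pics/w1.png',im)
p,C=cam('wrist',T); print(C[:3,3].round(3)); print('pin pred',[np.round(proj(p,C,np.array(X)),1) for X in ([.534,.099,.085],[.534,.060,.085],[.501,.079,.068])])
print(rel([.532,.083,.19],down(-.0175)))
```

```text
1.8 [0.53119319 0.08427854 0.18981247] 0.5983103215599888 [-0.3748495  -0.35696271  0.75491237]
[0.532 0.154 0.332]
pin pred [array([325.4, 185.1]), array([326. , 227.4]), array([290.4, 202.5])]
[-0.0001, 0.0008, 0.0014, 0.0019, -0.0004, 0.0005]
```

View pics/w1.png

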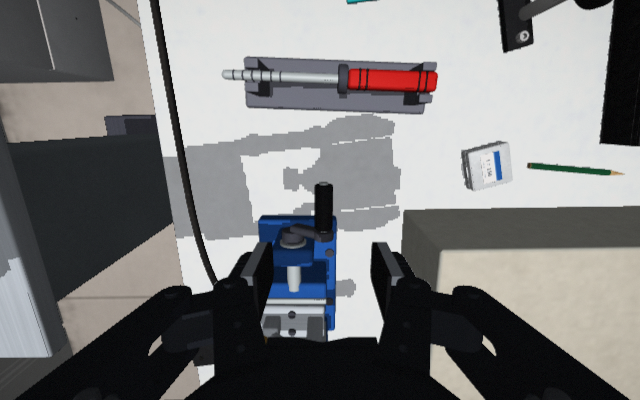

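The wrist view shows the black pin at columns 316–332, rows 185–232. It was predicted at column 325, so the measurement holds. I'll descend and grip.

```bash
python3 -c "
from h import *
print(rel([.5335,.083,.071],down(-.0175)))"
```

```text
[0.1189, 0.0024, 0.0014, 0.0019, -0.0004, 0.0005]
```

Request:
{"name": "jog_arm", "arguments": {
  "rows": [
    [0.04,0.0024,0.0014,0.002,0,0,60],
    [0.08,0.0024,0.0014,0.002,0,0,60],
    [0.119,0.0024,0.0014,0.002,0,0,60],
    [0.119,0.0024,0.0014,0.002,0,0,60],
    [0.119,0.0024,0.0014,0.002,0,0,14],
    [0.119,0.0024,0.0014,0.002,0,0,10],
    [0.119,0.0024,0.0014,0.002,0,0,10],
    [0.119,0.0024,0.0014,0.002,0,0,10],
    [0.119,0.0024,0.0014,0.002,0,0,10],
    [0.119,0.0024,0.0014,0.002,0,0,10]
  ],
  "force": 25
}}

```text
time: 2.85
tool_pos: [0.5348, 0.0838, 0.0721]
tcp_rot: [1.225, 1.2, -1.22]
wrist_force: [0.5, 5.4, 0.6]
width: 0.171
```

Run:
```python
from h import *
T,s=pose(); print(s['time'],s['tool_pos'],s['width']*85,s['wrist_force'],s['torque'])
t=imaging.read_camera('scene'); w=imaging.read_camera('wrist')
c=np.zeros((400,800,3),np.uint8); c[:,:400]=w[:,120:520]; c[:,400:]=cv2.resize(t[150:270,280:400],(400,400),interpolation=2); cv2.imwrite('pics/g1.png',c)
```

```text
2.85 [0.53479233 0.0837508  0.07209573] 14.55399984589074 [0.51085113 5.35739134 0.55549064] [0.80318475 0.14039799 0.05283313]
```

View pics/g1.png

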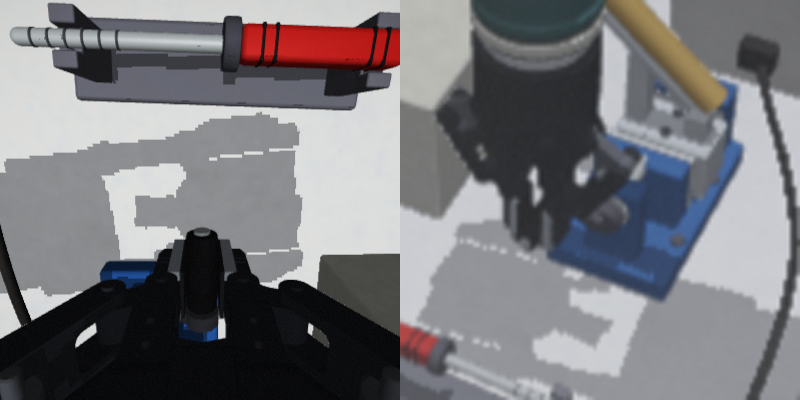

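Both pads hold the pin (14.6 mm apart), and the crank arm is clear. I'll start the arc slowly and watch the force.

Request:
{"name": "jog_arm", "arguments": {
  "rows": [
    [-0.0048,-0.0022,-0.002,0,0,0,10],
    [-0.0105,-0.0061,-0.002,0,0,0,10],
    [-0.0154,-0.0111,-0.002,0,0,0,10],
    [-0.0154,-0.0111,-0.002,0,0,0,10]
  ],
  "force": 25
}}

```text
time: 3.35
tool_pos: [0.522, 0.0843, 0.0869]
tcp_rot: [1.221, 1.2, -1.223]
wrist_force: [-2.4, -4.1, -1.2]
width: 0.176
```

Request:
{"name": "jog_arm", "arguments": {
  "rows": [
    [-0.0032,-0.005,0,0,0,0,10],
    [-0.0057,-0.0116,0,0,0,0,10],
    [-0.0069,-0.0185,0,0,0,0,10],
    [-0.007,-0.022,0,0,0,0,10],
    [-0.0045,-0.022,0,0,0,0,10],
    [-0.002,-0.022,0,0,0,0,10],
    [-0.002,-0.022,0,0,0,0,10]
  ],
  "force": 25
}}

```text
time: 4.05
tool_pos: [0.502, 0.0847, 0.0921]
tcp_rot: [1.222, 1.198, -1.22]
wrist_force: [-2.5, -2.1, 7.5]
width: 0.172
```

Request:
{"name": "jog_arm", "arguments": {
  "rows": [
    [0.0006,-0.008,0,0,0,0,10],
    [0.0035,-0.0163,0,0,0,0,10],
    [0.0082,-0.0235,0,0,0,0,10],
    [0.0145,-0.0293,0,0,0,0,10],
    [0.0222,-0.0333,0,0,0,0,10],
    [0.031,-0.0354,0,0,0,0,10],
    [0.031,-0.0354,0,0,0,0,10]
  ],
  "force": 35
}}

```text
time: 4.75
tool_pos: [0.468, 0.0852, 0.0609]
tcp_rot: [1.224, 1.195, -1.218]
wrist_force: [4.6, -4.0, -1.9]
width: 0.168
```

Request:
{"name": "jog_arm", "arguments": {
  "rows": [
    [0.005,0.0005,0,0,0,0,10],
    [0.011,0.001,0,0,0,0,10],
    [0.0165,0.0025,0,0,0,0,10],
    [0.022,0.0048,0,0,0,0,10],
    [0.0265,0.008,0,0,0,0,10],
    [0.0265,0.008,0,0,0,0,10]
  ],
  "force": 60
}}

```text
time: 5.35
tool_pos: [0.4771, 0.085, 0.034]
tcp_rot: [1.224, 1.195, -1.217]
wrist_force: [3.3, -3.2, 0.1]
width: 0.158
```

Request:
{"name": "jog_arm", "arguments": {
  "rows": [
    [0.0035,0.0035,0,0,0,0,10],
    [0.0072,0.009,0,0,0,0,10],
    [0.01,0.0142,0,0,0,0,10],
    [0.0105,0.0165,0,0,0,0,10],
    [0.0105,0.0165,0,0,0,0,10]
  ],
  "force": 60
}}

```text
time: 5.85
tool_pos: [0.4871, 0.0846, 0.0252]
tcp_rot: [1.217, 1.205, -1.23]
wrist_force: [-24.6, -5.2, 42.5]
width: 0.159
```

Request:
{"name": "jog_arm", "arguments": {
  "rows": [
    [0.002,0.004,0,0,0,0,10],
    [0.003,0.006,0,0,0,0,10],
    [0.003,0.006,0,0,0,0,10]
  ],
  "force": 60
}}

```text
time: 6.15
tool_pos: [0.4871, 0.0845, 0.025]
tcp_rot: [1.21, 1.215, -1.242]
wrist_force: [-25.4, -3.0, 48.2]
width: 0.162
```

The crank is on its stop: 54 N, pin angle about 4.2. I'll relax, open, lift and look down on the tube.

Request:
{"name": "jog_arm", "arguments": {
  "rows": [
    [0,0,-0.001,0,0,0,10],
    [0,0,-0.001,0,0,0,40],
    [0,0,-0.001,0,0,0,45],
    [0,0,-0.001,0,0,0,45],
    [-0.03,0,-0.001,0,0,0,45],
    [-0.08,0,-0.001,0,0,0,45],
    [-0.13,0,-0.001,0,0,0,45],
    [-0.18,0,-0.001,0,0,0,45],
    [-0.21,0,-0.001,0,0,0,45]
  ],
  "force": 60
}}

```text
time: 7.05
tool_pos: [0.4937, 0.0866, 0.2388]
tcp_rot: [1.213, 1.213, -1.238]
wrist_force: [0.6, -0.6, 0.3]
width: 0.45
```

```bash
python3 -c "
from h import *
print(pose()[1]['tool_pos'],rel([.51,-.06,.32],down(np.pi/2)))"
```

```text
[0.49368596 0.08655237 0.23880052] [-0.0813, 0.0176, 0.1464, -1.59, -0.0136, 0.0161]
```

Request:
{"name": "jog_arm", "arguments": {
  "rows": [
    [-0.05,0.004,0.01,-0.15,0,0,100],
    [-0.0813,0.0176,0.05,-0.3,-0.0136,0.0161,100],
    [-0.0813,0.0176,0.09,-0.45,-0.0136,0.0161,100],
    [-0.0813,0.0176,0.12,-0.6,-0.0136,0.0161,100],
    [-0.0813,0.0176,0.1464,-0.75,-0.0136,0.0161,100],
    [-0.0813,0.0176,0.1464,-0.9,-0.0136,0.0161,100],
    [-0.0813,0.0176,0.1464,-1.05,-0.0136,0.0161,100],
    [-0.0813,0.0176,0.1464,-1.2,-0.0136,0.0161,100],
    [-0.0813,0.0176,0.1464,-1.35,-0.0136,0.0161,100],
    [-0.0813,0.0176,0.1464,-1.5,-0.0136,0.0161,100],
    [-0.0813,0.0176,0.1464,-1.59,-0.0136,0.0161,100],
    [-0.0813,0.0176,0.1464,-1.59,-0.0136,0.0161,100],
    [-0.0813,0.0176,0.1464,-1.59,-0.0136,0.0161,100]
  ]
}}

```text
time: 8.35
tool_pos: [0.5099, -0.0598, 0.3193]
tcp_rot: [0.002, 1.572, -0.002]
wrist_force: [-0.6, -0.0, 0.5]
width: 1.0
```

Run:
```python
from h import *
T,s=pose(); w=imaging.read_camera('wrist'); sc=imaging.read_camera('scene'); tp=imaging.read_camera('top')
np.savez('v2.npz',T=T,w=w,sc=sc,tp=tp); print(s['tool_pos'],s['width'])
c=np.zeros((600,800,3),np.uint8); c[:400,:500]=w[:,70:570]
c[:300,500:]=cv2.resize(sc[130:230,320:420],(300,300),interpolation=2)
c[300:600,500:]=cv2.resize(tp[165:265,310:410],(300,300),interpolation=2)
cv2.imwrite('pics/v2.png',c)
```

```text
[ 0.509933   -0.05984682  0.31926185] 1.000067484738426
```

View pics/v2.png

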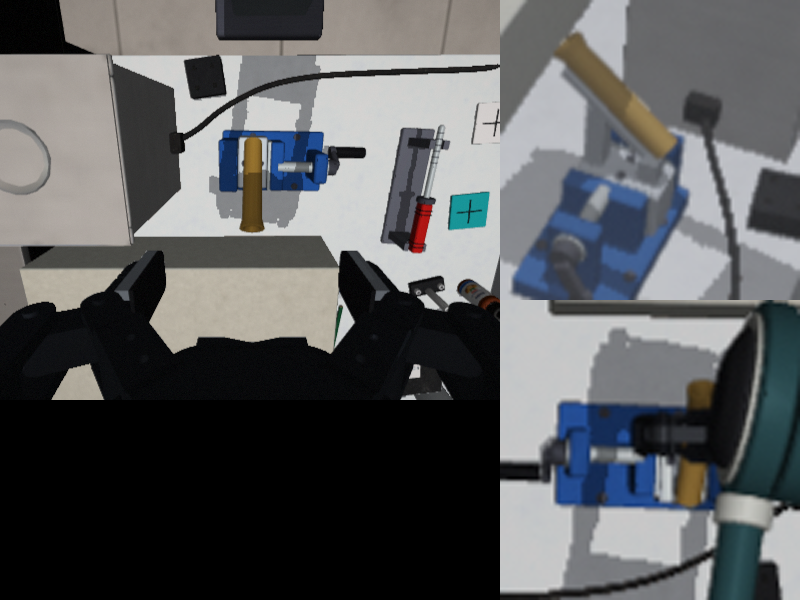

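The wrist view shows the brass tube from (253,140) to (252,230) in the crop (+70 columns). The mouth is towards +x, and the pin at (345,153) is now on the robot side, so the crank is tight. I'll fit the tube axis from the wrist and scene masks.

Run:
```python
from h import *
d=np.load('v2.npz'); T=d['T']
def brass(im,box):
    h=cv2.cvtColor(im,cv2.COLOR_BGR2HSV); m=cv2.inRange(h,(12,90,50),(30,255,255)); M=np.zeros_like(m);u0,u1,v0,v1=box;M[v0:v1,u0:u1]=m[v0:v1,u0:u1]
    n,l,st,_=cv2.connectedComponentsWithStats(M); k=1+np.argmax(st[1:,4]); print(st[k]); return np.uint8(l==k)
pw,Cw=cam('wrist',T); ps,Cs=cam('scene')
mw=brass(d['w'],(290,350,130,240)); ms=brass(d['sc'],(330,390,130,190))
rows=np.arange(150,212); mid=[];wid=[]
for r in range(136,236):
    c=np.where(mw[r])[0]
    if len(c) and r%4==0: print(r,c.min(),c.max(),end='; ')
print()
mid=np.array([[np.mean([np.where(mw[r])[0].min(),np.where(mw[r])[0].max()]),r] for r in rows])
a=np.polyfit(rows,mid[:,0],1); print('wrist line u=',a)
c,(ang)=None,None
ys,xs=np.where(ms); P=np.c_[xs,ys].astype(float); m0=P.mean(0); U=np.linalg.svd(P-m0,full_matrices=False)[2]; ax=U[0]*np.sign(U[0][0]); pr=(P-m0)@ax; q=(P-m0)@U[1]
# shaft centre line: bin along the axis
B=[]
for s in np.arange(pr.min()+8,pr.max()-6,2):
    k=abs(pr-s)<1; B.append([s,(q[k].min()+q[k].max())/2,np.ptp(q[k])])
B=np.array(B); print(B.round(1).tolist()); b=np.polyfit(B[:,0],B[:,1],1)
pt=lambda s: m0+ax*s+U[1]*np.polyval(b,s)
print('scene ends',pt(pr.min()),pt(pr.max()))
ow,dw1=ray(pw,Cw,np.polyval(a,150),150); _,dw2=ray(pw,Cw,np.polyval(a,220),220)
os_,ds1=ray(ps,Cs,*pt(pr.min())); _,ds2=ray(ps,Cs,*pt(pr.max()))
n1=np.cross(dw1,dw2);n2=np.cross(ds1,ds2);v=np.cross(n1,n2);v/=np.linalg.norm(v);v*=np.sign(v[2])
print('axis',v,'elev',np.degrees(np.arcsin(v[2])),'yaw',np.degrees(np.arctan2(v[1],v[0])))
A=np.array([n1,n2,v]);X0=np.linalg.solve(A,[n1@ow,n2@os_,v@np.array([.55,-.063,.16])]); print('near mouth',X0)
for t in(-.11,-.005,0,.005): X=X0+v*t; print(t,X.round(4),np.round(proj(pw,Cw,X),1),np.round(proj(ps,Cs,X),1))
```

```text
[ 310  137   24   95 1750]
[339 142  39  40 391]
140 316 330; 144 315 331; 148 315 331; 152 314 331; 156 314 331; 160 314 331; 164 314 331; 168 314 331; 172 314 331; 176 314 331; 180 314 331; 184 313 331; 188 313 331; 192 313 331; 196 313 331; 200 313 331; 204 313 331; 208 313 331; 212 313 331; 216 312 331; 220 312 331; 224 311 332; 228 310 333; 
wrist line u= [-1.26413336e-02  3.24572083e+02]
[[-17.1, 0.3, 7.1], [-15.1, 0.3, 7.1], [-13.1, 0.2, 7.1], [-11.1, 0.2, 7.1], [-9.1, 0.1, 7.1], [-7.1, 0.1, 7.1], [-5.1, 0.0, 7.1], [-3.1, 0.0, 7.1], [-1.1, -0.0, 7.1], [0.9, -0.1, 7.1], [2.9, -0.1, 7.1], [4.9, -0.2, 7.1], [6.9, -0.2, 7.1], [8.9, 0.1, 7.8], [10.9, 0.0, 7.8], [12.9, -0.0, 7.8], [14.9, -0.1, 7.8], [16.9, -0.1, 7.8]]
scene ends [341.1212101  143.84016211] [375.74041471 179.2921307 ]
axis [ 0.7768596  -0.01351115  0.62952888] elev 39.01537251198812 yaw -0.9963881431584086
near mouth [ 0.54671648 -0.0601455   0.16411324]
-0.11 [ 0.4613 -0.0587  0.0949] [322.8 138.1] [376.9 180.5]
-0.005 [ 0.5428 -0.0601  0.161 ] [321.8 218.6] [344.9 147.7]
0 [ 0.5467 -0.0601  0.1641] [321.8 222.9] [343.3 146.1]
0.005 [ 0.5506 -0.0602  0.1673] [321.7 227.3] [341.7 144.5]
```

Run:
```python
from h import *
d=np.load('v2.npz'); pw,C=cam('wrist',d['T'])
h=cv2.cvtColor(d['w'],cv2.COLOR_BGR2HSV); m=cv2.inRange(h,(0,150,60),(6,255,255))|cv2.inRange(h,(174,150,60),(180,255,255)); m[:,:450]=0; m[:,510:]=0; m[:180]=0;m[262:]=0
c=max(cv2.findContours(m,0,1)[0],key=cv2.contourArea); r=cv2.minAreaRect(c); print(r); print('grip',onz(pw,C,*r[0],.062))
b=cv2.boxPoints(r); print([onz(pw,C,*q,.062).round(4).tolist() for q in b])
for n,q in [('tip',(511,127)),('collar',(497,200))]: print(n,onz(pw,C,*q,.06).round(4))
print('tile',onz(pw,C,70+494,123,.005))
print(rel([.592,.183,.2],down(np.pi/2-.05)))
```

```text
((491.3461608886719, 228.2692413330078), (11.7669677734375, 49.4212646484375), 11.309932708740234)
grip [0.59210569 0.18714128 0.062     ]
[[0.6288, 0.1771, 0.062], [0.5536, 0.1798, 0.062], [0.5571, 0.1968, 0.062], [0.6326, 0.1949, 0.062]]
tip [0.4492 0.1919 0.06  ]
collar [0.5499 0.1897 0.06  ]
tile [0.44480577 0.30533975 0.005     ]
[0.1197, 0.243, 0.0817, 0.0487, -0.0004, -0.0002]
```

Run:
```python
from h import *
print(rel([.592,.186,.2],down(np.pi/2-.035)),rel([.592,.186,.041],down(np.pi/2-.035)))
```

```text
[0.1197, 0.246, 0.0817, 0.0337, -0.0004, -0.0002] [0.2787, 0.246, 0.0818, 0.0337, -0.0004, -0.0002]
```

Request:
{"name": "jog_arm", "arguments": {
  "rows": [
    [0,0.045,0.0,0.0337,0,0,65],
    [0.02,0.09,0.03,0.0337,0,0,65],
    [0.04,0.13,0.05,0.0337,0,0,65],
    [0.06,0.17,0.07,0.0337,0,0,65],
    [0.09,0.205,0.0817,0.0337,0,0,65],
    [0.12,0.235,0.0817,0.0337,0,0,65],
    [0.15,0.246,0.0817,0.0337,0,0,65],
    [0.18,0.246,0.0817,0.0337,0,0,65],
    [0.18,0.246,0.0817,0.0337,0,0,65]
  ]
}}

```text
time: 9.4
tool_pos: [0.5878, 0.1857, 0.134]
tcp_rot: [0.025, 1.581, -0.029]
wrist_force: [-1.2, 0.3, -0.3]
width: 0.647
```

Run:
```python
from h import *
T,s=pose(); w=imaging.read_camera('wrist'); cv2.imwrite('pics/r1.png',w)
pw,C=cam('wrist',T); print(s['tool_pos'])
h=cv2.cvtColor(w,cv2.COLOR_BGR2HSV); m=cv2.inRange(h,(0,150,60),(6,255,255))|cv2.inRange(h,(174,150,60),(180,255,255))
c=max(cv2.findContours(m,0,1)[0],key=cv2.contourArea); r=cv2.minAreaRect(c); print(r); 
ys,xs=np.where(m>0)
for row in (ys.min()+8,(ys.min()+ys.max())//2,ys.max()-8):
    k=xs[ys==row]; print(row,k.min(),k.max(),onz(pw,C,(k.min()+k.max())/2,row,.068).round(4))
print('collar-end',onz(pw,C,xs.mean(),ys.min(),.068),'end',onz(pw,C,xs.mean(),ys.max(),.068))
print(rel([.592,.186,.041],down(np.pi/2-.035)))
```

```text
[0.58784391 0.18570596 0.13403889]
((322.0, 222.5), (53.0, 20.0), 90.0)
182 312 333 [0.5605 0.1866 0.068 ]
220 312 331 [0.5896 0.1849 0.068 ]
258 313 327 [0.6209 0.1827 0.068 ]
collar-end [0.55463197 0.18629783 0.068     ] end [0.62786238 0.18384095 0.068     ]
[0.096, 0.0005, 0.0029, -0.0001, -0.0063, 0.0016]
```

View pics/r1.png

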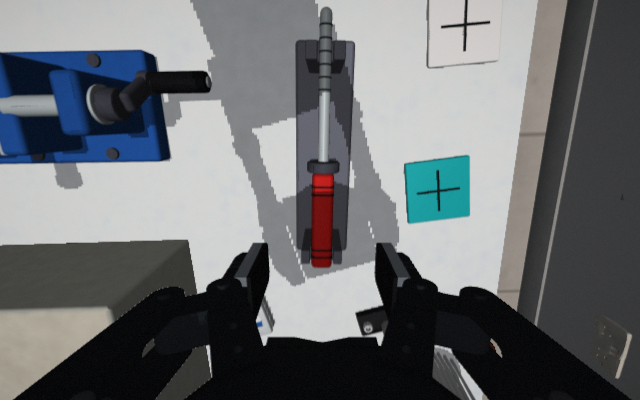

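The red handle lies at columns 312–333, rows 175–267, centred between the open fingers. The tip is at (326,12) and nothing is in the way. I'll descend and grip.

Request:
{"name": "jog_arm", "arguments": {
  "rows": [
    [0.04,0,0.003,0.01,-0.006,0.0016,65],
    [0.075,-0.0003,0.003,0.01,-0.006,0.0016,65],
    [0.093,-0.0003,0.003,0.01,-0.006,0.0016,65],
    [0.093,-0.0003,0.003,0.01,-0.006,0.0016,65],
    [0.093,-0.0003,0.003,0.01,-0.006,0.0016,8],
    [0.093,-0.0003,0.003,0.01,-0.006,0.0016,8],
    [0.093,-0.0003,0.003,0.01,-0.006,0.0016,8],
    [0.093,-0.0003,0.003,0.01,-0.006,0.0016,8],
    [0.093,-0.0003,0.003,0.01,-0.006,0.0016,8],
    [0.093,-0.0003,0.003,0.01,-0.006,0.0016,8]
  ],
  "force": 80
}}

```text
time: 10.45
tool_pos: [0.5944, 0.1857, 0.0471]
tcp_rot: [0.036, 1.566, -0.034]
wrist_force: [-0.7, -1.0, 6.0]
width: 0.168
```

Request:
{"name": "jog_arm", "arguments": {
  "rows": [
    [-0.01,0,0,0,0,0,8],
    [-0.04,0,0,0,0,0,8],
    [-0.08,0,0,0,0,0,8],
    [-0.13,0,0,0,0,0,8],
    [-0.18,0,0,0,0,0,8],
    [-0.22,0,0,0,0,0,8],
    [-0.22,0,0,0,0,0,8]
  ],
  "force": 90
}}

```text
time: 11.15
tool_pos: [0.5975, 0.1866, 0.2774]
tcp_rot: [0.04, 1.551, -0.031]
wrist_force: [0.2, -0.5, -0.6]
width: 0.17
```

Run:
```python
from h import *
T,s=pose(); w=imaging.read_camera('wrist'); sc=imaging.read_camera('scene'); np.savez('v3.npz',T=T,w=w,sc=sc)
print(T.round(4),s['wrist_force'],s['width'])
c=np.zeros((400,800,3),np.uint8); c[:,:400]=w[:,120:520]; c[:,400:]=cv2.resize(sc[60:260,200:400],(400,400),interpolation=2); cv2.imwrite('pics/r2.png',c)
```

```text
[[ 0.0199  0.0451  0.9988  0.5975]
 [ 0.0053  0.999  -0.0452  0.1866]
 [-0.9998  0.0062  0.0197  0.2774]
 [ 0.      0.      0.      1.    ]] [ 0.16411964 -0.49651423 -0.59600989] 0.17005799766478644
```

View pics/r2.png

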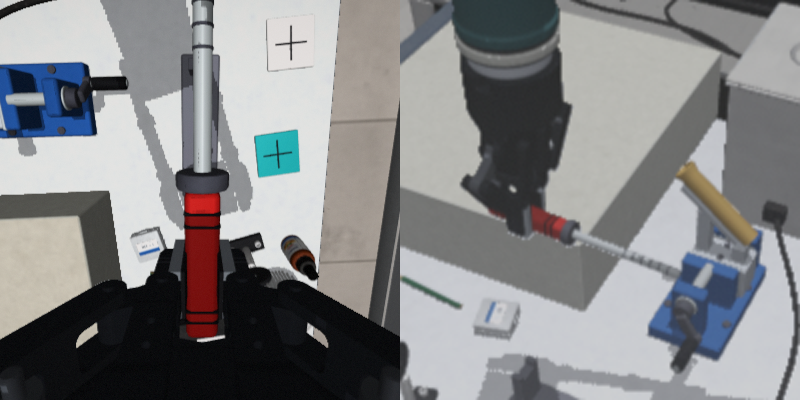

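The rod is held. In the wrist crop the collar is at columns 176–229, row 180, and the stem runs straight up. Next I'll check the rod's pose in the tool frame.

Run:
```python
from h import *
d=np.load('v3.npz'); T=d['T']; w=d['w']; pw=imaging.camera_params('wrist'); C=np.array(pw['T_tool_cam']); ps,Cs=cam('scene')
for X in ([-.013,0,-.049],[-.013,.012,-.049],[-.013,-.012,-.049],[-.013,0,-.10],[-.013,.004,-.10],[-.013,-.004,-.10],[-.013,0,-.149],[-.019,.012,-.049]):
    print(X,np.round(proj(pw,C,np.array(X)),1),'scene',np.round(proj(ps,Cs,(T@np.append(X,1))[:3]),1))
g=w.astype(int).sum(2); hsv=cv2.cvtColor(w,cv2.COLOR_BGR2HSV)
for r in (2,30,60,75,90,110,130,150,160): # stem edges by horizontal gradient near col 322
    row=cv2.GaussianBlur(w[r:r+1,295:350].astype(np.float32),(3,1),0).sum(2)[0] if False else w[r,295:350].astype(float).sum(1)
    gr=np.diff(row); k=np.argsort(-abs(gr))[:5]; print(r,sorted((int(i)+295.5+.5,int(gr[i])) for i in k))
for r in (170,174,178,182,186,190): 
    c=np.where(w[r,280:370].max(1)<75)[0]+280; print('collar',r,c.min() if len(c) else None,c.max() if len(c) else None)
```

```text
[-0.013, 0, -0.049] [322.7 169.4] scene [286.6 175.2]
[-0.013, 0.012, -0.049] [349.6 169.4] scene [283.  179.6]
[-0.013, -0.012, -0.049] [295.8 169.3] scene [290.2 170.9]
[-0.013, 0, -0.1] [322.9  42.1] scene [313.3 185.5]
[-0.013, 0.004, -0.1] [333.   42.1] scene [312.1 187. ]
[-0.013, -0.004, -0.1] [312.9  42.1] scene [314.4 184. ]
[-0.013, 0, -0.149] [ 323.2 -112.8] scene [340.  195.8]
[-0.019, 0.012, -0.049] [350.9 171.7] scene [282.8 177. ]
2 [(306.0, 214), (311.0, -241), (312.0, -245), (321.0, -175), (334.0, 538)]
30 [(313.0, -62), (315.0, 55), (316.0, 40), (331.0, -55), (333.0, 313)]
60 [(301.0, -207), (313.0, 119), (314.0, 90), (333.0, 71), (340.0, 322)]
75 [(301.0, -220), (313.0, 188), (334.0, 122), (339.0, 195), (340.0, 193)]
90 [(301.0, -259), (303.0, 76), (331.0, -76), (332.0, -123), (339.0, 408)]
110 [(301.0, -215), (302.0, -161), (339.0, 172), (344.0, 132), (345.0, 97)]
130 [(301.0, -114), (302.0, -241), (331.0, -82), (337.0, -92), (338.0, 217)]
150 [(302.0, -332), (331.0, -136), (333.0, 134), (338.0, 302), (341.0, -190)]
160 [(302.0, -304), (337.0, 175), (338.0, 183), (340.0, -113), (343.0, -76)]
collar 170 301 343
collar 174 296 348
collar 178 296 348
collar 182 296 348
collar 186 297 347
collar 190 301 344
```

```bash
cat >> h.py <<'E'
def ins(dist,M=(.550,-.060,.168),el=40,psi=-1.0,ax=.013,tipz=.149):
    e,p=np.radians([el,psi]); z=np.array([np.cos(e)*np.cos(p),np.cos(e)*np.sin(p),np.sin(e)]); x=np.array([np.sin(e)*np.cos(p),np.sin(e)*np.sin(p),-np.cos(e)])
    rot=np.c_[x,np.cross(z,x),z]; return np.array(M)+z*(dist+tipz)+ax*x,rot
E
python3 - <<'E'
from h import *
print(ins(.06)[0],rel(*ins(.06)),pose()[1]['q'].round(2))
E
```

```text
[ 0.71843387 -0.06294002  0.29238403] [-0.0219, -0.2427, 0.1355, -0.0275, -0.689, 0.0071] [ 0.26  0.14  1.68 -0.    1.31 -1.26]
```

Request:
{"name": "jog_arm", "arguments": {
  "rows": [
    [-0.03,-0.04,0.02,0,0,0,8],
    [-0.05,-0.08,0.04,0,-0.1,0,8],
    [-0.05,-0.12,0.07,-0.01,-0.2,0,8],
    [-0.04,-0.16,0.1,-0.02,-0.32,0,8],
    [-0.03,-0.2,0.12,-0.0275,-0.44,0.004,8],
    [-0.022,-0.23,0.1355,-0.0275,-0.56,0.007,8],
    [-0.022,-0.2427,0.1355,-0.0275,-0.689,0.007,8],
    [-0.022,-0.2427,0.1355,-0.0275,-0.689,0.007,8],
    [-0.022,-0.2427,0.1355,-0.0275,-0.689,0.007,8],
    [-0.022,-0.2427,0.1355,-0.0275,-0.689,0.007,8]
  ],
  "force": 90
}}

```text
time: 12.25
tool_pos: [0.72, -0.0623, 0.2946]
tcp_rot: [0.007, 0.871, -0.016]
wrist_force: [-1.1, -0.5, 0.1]
width: 0.171
```

Run:
```python
from h import *
T,s=pose(); w=imaging.read_camera('wrist'); sc=imaging.read_camera('scene'); np.savez('v4.npz',T=T,w=w,sc=sc)
print(s['tool_pos'],s['width'],rel(*ins(.06)),rel(*ins(.02)))
pw,C=cam('wrist',T); ps,Cs=cam('scene'); M=np.array([.55,-.06,.168]); tip=(T@[-.013,0,-.149,1])[:3]; print('M proj',proj(pw,C,M),proj(ps,Cs,M),'tip',tip,proj(ps,Cs,tip))
c=np.zeros((400,800,3),np.uint8); c[:,:400]=w[:,120:520]; c[:,400:]=cv2.resize(sc[80:200,300:420],(400,400),interpolation=2); cv2.imwrite('pics/i1.png',c)
```

```text
[ 0.71999394 -0.06232748  0.29456742] 0.1707913625078463 [0.0011, -0.0009, -0.0039, 0.0016, 0.0034, -0.0005] [0.0009, -0.0009, -0.0439, 0.0016, 0.0034, -0.0005]
M proj (np.float64(321.81694492011553), np.float64(-377.22139576924314)) (np.float64(341.9523883079124), np.float64(144.33380125140218)) tip [ 0.59763728 -0.06032353  0.20857422] (np.float64(322.3915252794988), np.float64(123.79549277112471))
```

View pics/i1.png

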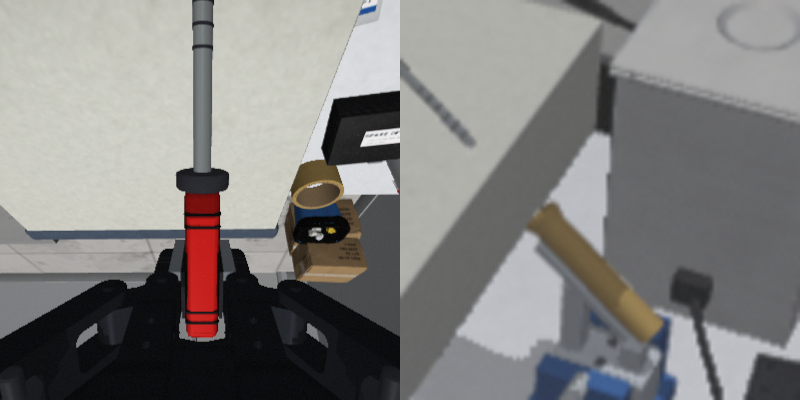

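The scene view shows the tip at (321.9,123.5), against a predicted (322.4,123.8). The rim is at about (342.5,145), against (342,144). The two are in line, so I'll advance to 30 mm inside.

Request:
{"name": "jog_arm", "arguments": {
  "rows": [
    [0.001,-0.0009,-0.02,0.0016,0.0034,-0.0005,8],
    [0.001,-0.0009,-0.044,0.0016,0.0034,-0.0005,8],
    [0.001,-0.0009,-0.055,0.0016,0.0034,-0.0005,8],
    [0.001,-0.0009,-0.065,0.0016,0.0034,-0.0005,8],
    [0.001,-0.0009,-0.073,0.0016,0.0034,-0.0005,8],
    [0.001,-0.0009,-0.073,0.0016,0.0034,-0.0005,8]
  ],
  "force": 100
}}

```text
time: 12.95
tool_pos: [0.6651, -0.0618, 0.2473]
tcp_rot: [0.008, 0.874, -0.016]
wrist_force: [-0.2, 0.0, -1.0]
width: 0.167
```

Run:
```python
from h import *
T,s=pose(); print(s['wrist_force'],s['torque'],s['width'],'local',T[:3,:3].T@s['wrist_force'],rel(*ins(-.03)),rel(*ins(-.1)))
```

```text
[-0.20284245  0.02982473 -0.98229932] [ 0.0365875   0.36736759 -0.03136718] 0.16702634670939334 local [ 0.62252648  0.02615361 -0.78658967] [-0.0002, -0.0002, -0.0202, 0.0001, -0.0009, -0.0003] [-0.0001, -0.0002, -0.0902, 0.0001, -0.0009, -0.0003]
```

Request:
{"name": "jog_arm", "arguments": {
  "rows": [
    [0,0,-0.012,0,-0.001,0,8],
    [0,0,-0.024,0,-0.001,0,8],
    [0,0,-0.036,0,-0.001,0,8],
    [0,0,-0.036,0,-0.001,0,8]
  ],
  "force": 100
}}

```text
time: 13.35
tool_pos: [0.6349, -0.061, 0.2211]
tcp_rot: [0.009, 0.877, -0.016]
wrist_force: [-0.4, 0.1, -1.5]
width: 0.161
```

Run:
```python
from h import *
T,s=pose(); print(s['width'],'local',T[:3,:3].T@s['wrist_force'],'tq',T[:3,:3].T@s['torque'],rel(*ins(-.045)),rel(*ins(-.1)))
```

```text
0.16134569304790777 local [ 0.90323397  0.06546292 -1.33313244] tq [-0.01374128  0.433724   -0.04618088] [-0.0009, -0.0005, 0.0049, -0.0006, -0.0044, -0.001] [-0.0006, -0.0005, -0.0501, -0.0006, -0.0044, -0.001]
```

Request:
{"name": "jog_arm", "arguments": {
  "rows": [
    [0,0,-0.012,0,-0.003,0,8],
    [0,0,-0.024,0,-0.003,0,8],
    [0,0,-0.036,0,-0.003,0,8],
    [0,0,-0.043,0,-0.003,0,8],
    [0,0,-0.047,0,-0.003,0,8],
    [0,0,-0.05,0,-0.003,0,8]
  ],
  "force": 100
}}

```text
time: 13.95
tool_pos: [0.5972, -0.0606, 0.1902]
tcp_rot: [0.009, 0.871, -0.016]
wrist_force: [5.2, 1.6, 0.3]
width: 0.165
```

Run:
```python
from h import *
T,s=pose(); print(s['width'],'local',T[:3,:3].T@s['wrist_force'],'tq',T[:3,:3].T@s['torque'],rel(*ins(-.1)))
```

```text
0.16539472020066415 local [3.13435271 1.65650664 4.16674672] tq [ 0.0379391  -0.42702371  0.23287531] [-0.0003, -0.0003, -0.0014, -0.001, 0.0012, -0.0003]
```

Request:
{"name": "jog_arm", "arguments": {
  "rows": [
    [0,0,-0.003,0,0,0,8],
    [0,0,-0.006,0,0,0,8],
    [0,0,-0.006,0,0,0,8]
  ],
  "force": 100
}}

```text
time: 14.25
tool_pos: [0.5963, -0.0611, 0.1911]
tcp_rot: [0.008, 0.862, -0.018]
wrist_force: [9.4, 2.3, 0.4]
width: 0.162
```

Run:
```python
from h import *
T,s=pose(); sc=imaging.read_camera('scene'); w=imaging.read_camera('wrist'); print(s['width'],'local',T[:3,:3].T@s['wrist_force'],rel(*ins(-.1)))
c=np.zeros((400,800,3),np.uint8); c[:,:400]=w[:,120:520]; c[:,400:]=cv2.resize(sc[80:200,300:420],(400,400),interpolation=2); cv2.imwrite('pics/i2.png',c)
```

```text
0.1616340886498667 local [5.80041695 2.52864503 7.31476486] [0.0009, 0.0003, -0.0013, -0.0013, 0.0103, 0.0013]
```

View pics/i2.png

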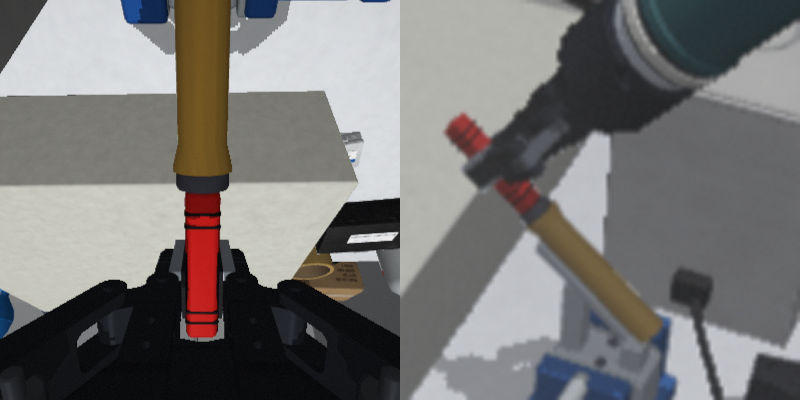

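The collar is on the rim in both views (wrist crop row ~180). I'll press once more with the pitch corrected, then withdraw along the axis.

Request:
{"name": "jog_arm", "arguments": {
  "rows": [
    [0.001,0,-0.006,0,0.01,0,8],
    [0.001,0,-0.01,0,0.01,0,8],
    [0.001,0,-0.01,0,0.01,0,8]
  ],
  "force": 100
}}

```text
time: 14.65
tool_pos: [0.5955, -0.0619, 0.1917]
tcp_rot: [0.008, 0.857, -0.021]
wrist_force: [12.2, 6.2, 4.5]
width: 0.165
```

Run:
```python
from h import *
T,s=pose(); print(s['width'],'local',T[:3,:3].T@s['wrist_force'],rel(*ins(-.1)),rel(*ins(.06)))
```

```text
0.1647438567705264 local [ 4.48682768  6.44216768 12.08481522] [0.0018, 0.0011, -0.0012, -0.0023, 0.0155, 0.0038] [0.0043, 0.0015, 0.1588, -0.0023, 0.0155, 0.0038]
```

Request:
{"name": "jog_arm", "arguments": {
  "rows": [
    [0.0015,0.001,0.002,-0.002,0.012,0.003,8],
    [0.002,0.001,0.015,-0.002,0.015,0.003,8],
    [0.0025,0.001,0.035,-0.002,0.015,0.003,8],
    [0.003,0.0012,0.06,-0.002,0.015,0.003,8],
    [0.0035,0.0015,0.085,-0.002,0.015,0.003,8],
    [0.004,0.0015,0.11,-0.002,0.015,0.003,8],
    [0.0043,0.0015,0.14,-0.002,0.015,0.003,8],
    [0.0043,0.0015,0.17,-0.002,0.015,0.003,8],
    [0.0043,0.0015,0.17,-0.002,0.015,0.003,8]
  ],
  "force": 100
}}

```text
time: 15.55
tool_pos: [0.7309, -0.0636, 0.305]
tcp_rot: [0.006, 0.865, -0.018]
wrist_force: [0.2, -0.3, 0.8]
width: 0.163
```

Run:
```python
from h import *
T,s=pose(); print(s['tool_pos'],s['width'],s['wrist_force'])
w=imaging.read_camera('wrist'); sc=imaging.read_camera('scene'); ps,Cs=cam('scene')
np.savez('v5.npz',T=T,w=w,sc=sc); print('tip pred',proj(ps,Cs,(T@[-.013,0,-.149,1])[:3]))
for r in (170,174,178,182,186): 
    c=np.where(w[r,280:370].max(1)<75)[0]+280; print('collar',r,c.min(),c.max())
# red handle extent vs. before
for k in('v3.npz','v5.npz'):
    h=cv2.cvtColor(np.load(k)['w'],cv2.COLOR_BGR2HSV); m=(cv2.inRange(h,(0,150,60),(6,255,255))|cv2.inRange(h,(174,150,60),(180,255,255)));m[:150]=0
    c=max(cv2.findContours(m,0,1)[0],key=cv2.contourArea); print(k,cv2.boundingRect(c))
P=np.array([.445,.306,.105]); rot=down(np.pi/2)
# rod level, tip towards robot: tip = TCP + rot@[-.013,0,-.149]
tcp=P-rot@np.array([-.013,0,-.149]); print(tcp,rel(tcp+[0,0,.2],rot),rel(tcp,rot))
```

```text
[ 0.73093598 -0.06363921  0.30497033] 0.16297695374819177 [ 0.24356862 -0.25188096  0.77407188]
tip pred (np.float64(317.81420780438634), np.float64(118.51204663359266))
collar 170 300 343
collar 174 296 348
collar 178 297 348
collar 182 297 348
collar 186 297 347
v3.npz (305, 229, 34, 83)
v5.npz (305, 229, 35, 83)
[0.594 0.306 0.092] [-0.084, 0.3666, -0.1112, -0.0167, 0.6972, 0.0067] [0.0693, 0.3667, -0.2396, -0.0167, 0.6972, 0.0067]
```

There was no slip in the grip. Next is over the tile: high first, then down.

Request:
{"name": "jog_arm", "arguments": {
  "rows": [
    [-0.03,0.04,0,0,0,0,8],
    [-0.06,0.08,-0.01,0,0.1,0,8],
    [-0.084,0.12,-0.03,0,0.2,0,8],
    [-0.084,0.16,-0.05,-0.005,0.3,0,8],
    [-0.084,0.2,-0.07,-0.01,0.4,0,8],
    [-0.084,0.24,-0.09,-0.0167,0.5,0.0067,8],
    [-0.084,0.28,-0.1,-0.0167,0.6,0.0067,8],
    [-0.084,0.32,-0.1112,-0.0167,0.6972,0.0067,8],
    [-0.084,0.35,-0.1112,-0.0167,0.6972,0.0067,8],
    [-0.084,0.3666,-0.1112,-0.0167,0.6972,0.0067,8],
    [-0.084,0.3666,-0.1112,-0.0167,0.6972,0.0067,8],
    [-0.084,0.3666,-0.1112,-0.0167,0.6972,0.0067,8]
  ],
  "force": 100
}}

```text
time: 16.85
tool_pos: [0.5932, 0.305, 0.2914]
tcp_rot: [-0.002, 1.572, -0.001]
wrist_force: [0.7, 0.8, -0.3]
width: 0.161
```

Run:
```python
from h import *
T,s=pose(); print(s['tool_pos'],s['tcp_rot'],s['width']); rot=down(np.pi/2); print(rel([.594,.306,.092],rot))
```

```text
[0.59316952 0.3050052  0.2913505 ] [-1.57521448e-03  1.57170247e+00 -7.91517920e-04] 0.1606675881176719
[0.1993, 0.0013, 0.001, 0.0005, -0.0009, 0.0015]
```

Request:
{"name": "jog_arm", "arguments": {
  "rows": [
    [0.04,0.001,0.001,0,0,0,8],
    [0.08,0.001,0.001,0,0,0,8],
    [0.12,0.001,0.001,0,0,0,8],
    [0.15,0.001,0.001,0,0,0,8],
    [0.175,0.001,0.001,0,0,0,8],
    [0.19,0.001,0.001,0,0,0,8],
    [0.1993,0.001,0.001,0,0,0,8],
    [0.1993,0.001,0.001,0,0,0,8],
    [0.1993,0.001,0.001,0,0,0,8]
  ],
  "force": 100
}}

```text
time: 17.75
tool_pos: [0.5949, 0.3058, 0.0936]
tcp_rot: [-0.001, 1.57, -0.0]
wrist_force: [-0.2, -0.5, -1.2]
width: 0.161
```

Run:
```python
from h import *
T,s=pose(); tip=(T@[-.013,0,-.149,1])[:3]; print(s['tool_pos'],s['width'],'tip',tip,'rod dir',T[:3,2],s['joint_vel'].round(3))
sc=imaging.read_camera('scene'); tp=imaging.read_camera('top'); ps,Cs=cam('scene'); pt,Ct=cam('top')
print('tip pred scene',proj(ps,Cs,tip),'top',proj(pt,Ct,tip),'tile top-cam',proj(pt,Ct,np.array([.445,.306,.005])))
a=cv2.resize(sc[120:380,220:420],(400,520),interpolation=2); b=cv2.resize(tp[150:280,210:310],(400,520),interpolation=2)
cv2.imwrite('pics/f1.png',np.hstack([a,b]))
```

```text
[0.59493633 0.30577455 0.09355252] 0.16140891031736745 tip [0.44592222 0.30576281 0.10638979] rod dir [9.99999395e-01 1.35182073e-04 1.09203886e-03] [ 0.006 -0.008 -0.015  0.001 -0.001  0.   ]
tip pred scene (np.float64(312.751175671539), np.float64(310.0069089019172)) top (np.float64(221.07969820311882), np.float64(237.0220229386909)) tile top-cam (np.float64(227.76546838430085), np.float64(236.09638266146004))
```

View pics/f1.png

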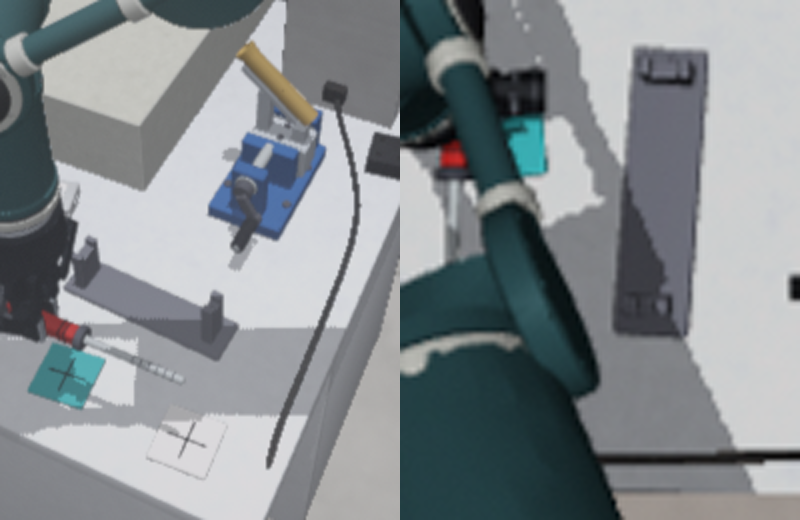

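The scene view shows the tip at (311.5,310), against a predicted (312.8,310), with the rod level above the tile. The crank is still down at its tight end, so I'll hand in.

```bash
python3 -c "
from h import *
print(finish_job())"
```

```text
the job is handed in; nothing more can be done
None
```

The job is handed in, after about 18 s of the 67 s allowed; the hand-in gave no verdict.

- **Vise:** I turned the crank up, over and down until it stopped hard. The pin was then at about 4.2 rad, with about 54 N pressing on it. In the last scene picture the crank is still at its tight end.
- **Gauge rod:** I gripped the rod by its handle and pushed it down the tube. The collar stopped on the rim at about the expected depth. Pressing on at 12 N along the tube axis moved it no further, and both views showed the collar seated. I then pulled it straight out, and the wrist picture showed no slip in the gripper.
- **Final pose:** The rod is level to within 0.1°. The tip is computed at (0.446, 0.306, 0.106) m, about 10 cm above the tile centre I measured at (0.445, 0.306) m. In the scene picture the tip is within about 1 px of where it should be.

**Disagreements:**
- The tube slope measured 39°, against the 40° given; I used 40°.
- The handle is gripped about 6 mm nearer the finger ends than planned, but the grip held.
- The top view of the tip was hidden by the arm at the end, so only the scene camera confirms it.
- I saw no bystander moved in the views taken. I did not re-measure their positions.

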